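Present a specimen vial to the reader on a spring-return indexing turntable

ROBOT

A 6-joint arm with a two-finger parallel gripper is mounted at the origin on the work surface. World frame = base frame: x ahead of the robot, y to its left, z up, the work surface at z = 0. Lengths are in mm, angles in rad, forces in N, time in s.
With the tool pointing down it reaches from about 300 to 775 mm from the base axis. Payload 14.6 kg.
Tool frame: the origin (TCP) lies midway between the tips of the shut fingers; the grasp point (between the pads) lies 19 mm behind it; z points along the fingers, y is the line along which they close (so a half turn about z gives the same grasp; the last joint's range is limited). The gripper opens to 94 mm and grips with 3 to 60 N. Pads are 16 mm wide; open, the fingers measure 119 mm over their backs; the gripper's body (75 mm by 177 mm) begins 78 mm behind the grasp point.
Start: joints at [1.209, 0.3, 1.521, -0, 1.321, -0.067], TCP at [159.799, 526.264, 205.446] pointing down, gripper open.
Joint ranges: [-3.03, 3.03], [-0.79, 2.21], [0.23, 2.52], [-1.04, 4.18], [0, 3.07], [-2.55, 2.55]. Speed limits (rad/s): [2.22, 2.22, 2.57, 3.14, 3.14, 3.14].

INTERFACE

Orientations are given as [roll, pitch, yaw] about the fixed x, y, z axes, in that order (R = Rz(yaw) Ry(pitch) Rx(roll)).
In Python, from cell import manip gives the robot as it stands.
- The arm moves only by the shell command python3 -m creep 'ROWS' [OPENING] [FORCE]. ROWS is text: rows parted by semicolons, each of 6 numbers parted by spaces: the shift along the tool's x, y, z normalised to -1 to 1, where 1 is 4 cm, then the turn, a rotation vector about the tool's x, y, z normalised to -1 to 1, where 1 is pi rad. In form: dx dy dz ax ay az; .... A call has 1 to 20 rows; each row shifts and turns the commanded pose from where the row before left it, along the tool's axes as they then stand; what a row does not reach is not made up. A row lasts 1/8 s, in which the tool goes at most 62.5 mm and 10.7 degrees, less where a joint would pass 70% of its speed; a pose out of reach is approached as far as the arm can. A call with a number of a shift or a turn outside -1 to 1 is refused whole. A call with a gripper value outside its range is refused whole. OPENING is the closure, from 0 (fully open) to 1 (shut), set as the call begins (- or left out, the last holds). The fingers move at their own pace and stop on an object; FORCE is the grip in N (left out, the last holds). Time passes only in rows, so rows that do not move let the fingers close. It gives the time, the measured TCP pose, the force, the opening and the grip force at its end, in the units of the state.
- manip.read_state(): the state, without advancing time (a new reading comes with each control period).
- manip.camera(name): name is "side" or "top" or "wrist"; returns a dict with "color" (400x640x3 uint8, red, green, blue), "range_z" (400x640 float32, mm along the optical axis (not along the pixel's ray), 0 where there is no reading), "camera_matrix" (3x3 intrinsics, pixels), "T" (4x4, takes a point from camera to world coordinates). Camera axes: x right, y down, z forward; pixel columns grow to the right and rows downward; lengths in mm; the calibration is good to about 2 mm. A picture is of the moment at which its call begins.
- manip.sign_off(): hands the job in; it is judged then, once.
The state is a dict: "clock": time; "joints": joint angles; "qd": joint speeds; "effort": joint torques, N m; "eef_pos": TCP position; "eef_rot": TCP orientation; "wrist_force": force on the tool from outside, world axes, zero at the start; "moment": the same for the moment, N m; "finger_gap": finger opening in mm; "finger_force": force on a finger pad.
Only numpy, scipy, OpenCV 4.12 (cv2) and the standard library are available. Lean on these libraries where they do the work, as an engineer would, in place of code of your own. Each camera call takes 0.05 s, during which the arm holds its last target. There are 200 camera calls.

TASK

Stand the slim specimen vial upright in the round socket of the little turntable and let go of it, then turn the turntable clockwise by its bar knob, feeling the clicks, to the third click stop, in front of the reader, without running on to the fourth. A spring drives the turntable back home if it is let go, so finish with the knob still gripped and held still at the third stop. Leave the jar, the two cassettes and the steel mould where they are.

Things in the scene. Friction and masses are not known exactly. Their poses are not given: they have to be found in the camera images.
- vial: Slim capped specimen vial, loose, standing upright on the bench: white plastic with a grey cap, a plain cylinder 25 mm in diameter and 65 mm tall, about 40 g. Origin: centre of its underside; z points up its axis.
- indexer: Fixed white base, 256 mm in diameter, 18 mm high. Origin: centre of its underside, on the turning axis. Along its +x stands the grey reader block (62 mm high, 149 to 183 mm from the axis, 60 mm wide), window facing the axis. Five rim lines mark home (60 degrees anticlockwise from +x, seen from above) and four click stops, every 20 degrees clockwise; the third is at +x, before the reader.
- platter (a joint): Angle (rad) of the turntable (224 mm in diameter, top 30 mm above the bench) that carries socket and knob; starts at 0 (home), grows clockwise seen from above to an end stop at 1.57. Click stops: 0.349, 0.698, 1.047 (third), 1.396. Resisting torque, N m: 0.11 + 0.05 angle (return spring) + 0.07 sin(18 angle) (clicks). No click is strong enough to keep it: let go, it runs back to 0.
- socket (a point): Centre of the floor of the socket, an upright steel ring on the turntable 85 mm from the turning axis: bore 29 mm, outside 42 mm, floor 30 mm and rim 54 mm above the bench (24 mm deep). x points away from the turning axis and turns with it, z up. The seated vial's underside rests on this point, its top 95 mm above the bench.
- knob: Black bar knob on a post at the middle of the turntable, turning with it; pinch it from above across its 14 mm width. Bar 46 x 14 x 38 mm (length, width, height). Origin: centre of the bar, on the turning axis, 75 mm above the bench; top at 94 mm, underside at 56 mm. x runs along the bar towards the socket, z up.
- jar: Bystander: short wide white jar with a grey lid, 46 mm in diameter, 42 mm high, loose; origin at the centre of its underside. Not to be moved. One of jar and vial stands left of the turntable, the other right.
- cassette_a: Bystander: flat steel-covered cassette with a white plastic lip, 40 x 28 x 6 mm lying on the bench, loose; origin at the centre of its underside.
- cassette_b: Bystander: a second such cassette beside the first.
- mould: Bystander: small open steel mould tray 62 x 45 x 16 mm, loose; origin at the centre of its underside.

How it is judged (in metres and radians):
On the way, in this order (a step that is already met when the one before it is completed fails the run):
1. the vial stands upright on the socket's floor, let go, the turntable still at home (horizontal distance between vial and socket below 0.004 m and z of vial in the frame of socket between -0.004 and 0.004 m and angle between vial's own z axis and vertical below 0.12 rad and contact force between the fingers and vial below 0.1 N and value of joint platter below 0.15 rad), for 0.2 s.
2. the turntable is held by its knob at the third click stop with the vial standing in it (horizontal distance between vial and socket below 0.004 m and z of vial in the frame of socket between -0.004 and 0.004 m and angle between vial's own z axis and vertical below 0.12 rad and contact force between the fingers and vial below 0.1 N and value of joint platter between 0.947 and 1.147 rad and velocity of joint platter between -0.1 and 0.1 rad/s and contact force between the fingers and knob above 2 N), for 0.2 s.
At the end, for the whole second after the job is handed in: Turntable still (under 0.1 rad/s) at 1.047 rad within 0.1, the knob gripped by the fingers (over 2 N); vial untouched in the socket, upright within 0.12 rad, its underside within 4 mm of the floor's centre and height; jar, cassettes and mould within 20 mm of their starts (all of step 2 and distance of each of jar, cassette_a, cassette_b, mould from where it was at the start of the episode below 0.02 m); the arm keeps its last pose, push and grip.
It fails at once if the turntable is turned on towards the fourth stop (beyond 1.27 rad) (value of joint platter above 1.27 rad).
It fails at once if the jar is knocked or moved by more than 20 mm (distance of jar from where it was at the start of the episode above 0.02 m).
It fails at once if the cassette_a is knocked or moved by more than 20 mm (distance of cassette_a from where it was at the start of the episode above 0.02 m).
It fails at once if the cassette_b is knocked or moved by more than 20 mm (distance of cassette_b from where it was at the start of the episode above 0.02 m).
It fails at once if the mould is knocked or moved by more than 20 mm (distance of mould from where it was at the start of the episode above 0.02 m).
It also fails if it takes over 58 s, if anything falls off the work surface, if the arm or the gripper's body presses on something with over 40 N, if the wrist force passes 120 N, or if a joint passes its speed limit or range.

## Working session

There is one attempt and no reset: what is moved stays moved. The work goes in short steps, Python scripts to look and compute and a shell command to move; the robot and the scene stay as the last step left them, time stands still between calls to the robot, and variables do not carry over. Pictures are saved under pics/ and viewed, at most 10 in all, crops included, and the job is handed in when it is done.

```bash
mkdir -p pics; ls; cat > h.py <<'E'
import numpy as np,cv2
from cell import manip
def grab(n,save=None):
    c=manip.camera(n)
    if save: cv2.imwrite('pics/'+save,c['color'][:,:,::-1])
    return c
def world(c,u,v,z=None):
    K=np.array(c['camera_matrix']);T=np.array(c['T'])
    r=T[:3,:3]@np.linalg.inv(K)@np.array([u,v,1.]);o=T[:3,3]
    if z is None: return o+r*c['range_z'][int(round(v)),int(round(u))]
    return o+r*(z-o[2])/r[2]
def cloud(c):
    K=np.array(c['camera_matrix']);T=np.array(c['T'])
    v,u=np.mgrid[:400,:640];d=c['range_z']
    p=np.stack([(u-K[0,2])/K[0,0]*d,(v-K[1,2])/K[1,1]*d,d],-1)
    return p@T[:3,:3].T+T[:3,3]
E
python3 - <<'E'
from h import *
import pickle
cs={n:grab(n,n+'0.png') for n in ('top','side')}
pickle.dump(cs,open('c0.pkl','wb'))
for n,c in cs.items(): print(n,np.round(c['T'],3).tolist(),np.round(c['camera_matrix'],1).tolist())
print(manip.read_state())
E
```

```text
pics
top [[-0.009, -0.993, 0.121, 473.845], [-1.0, 0.005, -0.026, 37.644], [0.025, -0.121, -0.992, 1009.972], [0.0, 0.0, 0.0, 1.0]] [[362.4, 0.0, 313.1], [0.0, 362.4, 195.8], [0.0, 0.0, 1.0]]
side [[-0.952, -0.17, 0.256, 313.064], [-0.307, 0.563, -0.767, 805.953], [-0.014, -0.809, -0.588, 693.877], [0.0, 0.0, 0.0, 1.0]] [[493.4, 0.0, 312.7], [0.0, 493.4, 200.2], [0.0, 0.0, 1.0]]
{'clock': 0.1, 'joints': array([ 1.20938824e+00,  3.00376949e-01,  1.52153747e+00,  2.77595173e-05,
        1.32065342e+00, -6.65851395e-02]), 'qd': array([ 0.00086732, -0.00162059, -0.00138422,  0.00041403, -0.00025957,
       -0.00038902]), 'effort': array([ 1.76014106e-03, -5.32641256e+01, -3.53280473e+01,  7.09620793e-02,
        2.35517370e-02, -7.04013974e-05]), 'eef_pos': array([159.72015494, 526.05727947, 204.95641099]), 'eef_rot': array([-3.14062142e+00, -9.17141210e-05,  2.84676278e+00]), 'wrist_force': array([0.07873476, 0.36914498, 0.01578197]), 'moment': array([-0.00651416,  0.0184454 ,  0.01028573]), 'finger_force': 0.0, 'finger_gap': 93.99583840832794}
```

View pics/top0.png

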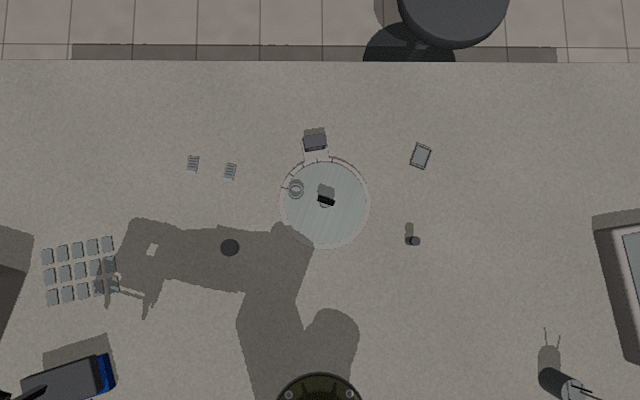

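View pics/side0.png

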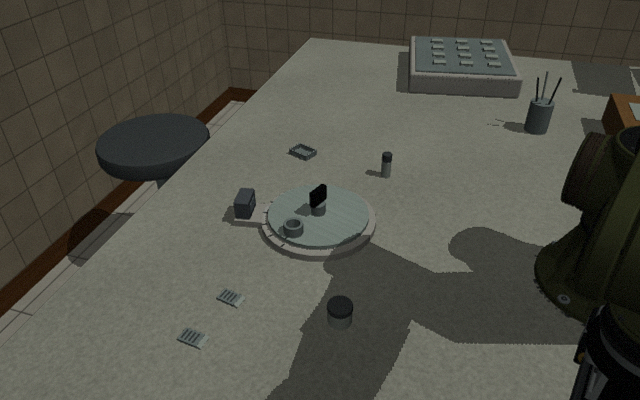

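The top view shows the vial at about (413,240), the socket ring at (296,188), the knob at (326,199), the jar at (230,247), the mould at (420,155), and the cassettes at (193,163) and (230,171). In the side view the vial is at (386,165), the knob at (318,197) and the socket at (293,228).

```bash
python3 - <<'E'
from h import *
import pickle
cs=pickle.load(open('c0.pkl','rb'))
rois={'top':dict(vial=(400,215,428,255,50),knob=(312,180,342,215,80),sock=(285,176,308,202,46),jar=(215,235,245,260,35),reader=(298,122,332,158,50),mould=(405,138,436,172,9)),
'side':dict(vial=(374,145,398,182,50),knob=(305,178,330,218,80),sock=(278,215,306,242,46),jar=(322,290,358,332,35),reader=(230,182,262,225,50),mould=(285,140,320,162,9))}
for n,c in cs.items():
    P=cloud(c)
    for k,(a,b,d,e,z) in rois[n].items():
        q=P[b:e,a:d].reshape(-1,3); q=q[q[:,2]>z]
        q=q[q[:,2]<130]
        if len(q)<4: print(n,k,'few',P[b:e,a:d,2].max());continue
        m=q[:,:2].astype(np.float32); r=cv2.minAreaRect(m)
        print(n,k,len(q),'mid',np.round((q.min(0)+q.max(0))/2,1)[:2],'z',np.round(np.percentile(q[:,2],[5,50,95,100]),1),'rect',np.round(r[0],1),np.round(r[1],1),round(r[2],1))
    q=P.reshape(-1,3);s=q[(abs(q[:,0]-500)<300)&(abs(q[:,1])<300)&(abs(q[:,2])<10)];print(n,'bench z',np.median(s[:,2]))
    # platter
    s=q[(abs(q[:,0]-520)<160)&(abs(q[:,1])<200)&(q[:,2]>23)&(q[:,2]<38)]
    h=cv2.convexHull(s[:,:2].astype(np.float32));print('platter circ',cv2.minEnclosingCircle(h),np.median(s[:,2]))
E
```

```text
top vial 84 mid [ 470.3 -253. ] z [55.7 65.1 67.4 70. ] rect [ 470.7 -252.6] [22.9 22.9] 48.2
top knob 104 mid [576.  -20.3] z [88.8 93.9 96.5 98.1] rect [576.7 -19.7] [45.4 13.9] 69.7
top sock 111 mid [605.5  59.6] z [50.4 54.1 56.7 57.4] rect [605.5  59.6] [39.5 39.9] 0.5
top jar 241 mid [457.5 235.1] z [39.9 42.6 45.2 46.9] rect [457.5 235. ] [42.7 41.8] 89.5
top reader 299 mid [739.4   7.7] z [55.1 62.1 65.  67.4] rect [739.7   7.8] [35.9 60. ] 8.9
top mould 111 mid [ 707.5 -295.4] z [ 9.7 14.7 18.4 21.2] rect [ 707.3 -295.7] [45.8 63.1] 68.0
top bench z 0.4976147026856097
platter circ ((569.822265625, -13.026835441589355), 121.2096939086914) 30.43383110971365
side vial 93 mid [ 471.4 -250.7] z [51.2 63.5 67.  68.1] rect [ 472.2 -251.3] [23.2 25.2] 73.4
side knob 166 mid [577.6 -16.9] z [81.  91.5 95.6 97.5] rect [577.  -17.6] [46.8 15.5] 66.7
side sock 197 mid [606.6  61.7] z [46.8 53.1 56.  57.3] rect [606.5  62.5] [39.5 40.2] 18.8
side jar 472 mid [457.8 237.7] z [37.4 42.3 44.3 45.8] rect [457.5 238.4] [44.7 44.2] 64.4
side reader 335 mid [738.7  11.3] z [51.7 61.8 64.3 66.1] rect [738.5  11.2] [35.6 62.3] 7.5
side mould 152 mid [ 707.8 -293.9] z [ 9.9 13.7 17.8 19.7] rect [ 708.1 -294.1] [51.1 66.8] 67.4
side bench z 0.6663557472395496
platter circ ((578.7456665039062, -17.97491455078125), 114.23406219482422) 30.618679130437158
```

```bash
python3 - <<'E'
import cv2,numpy as np
a=cv2.imread('pics/top0.png')[110:260,270:440];b=cv2.imread('pics/side0.png')[130:260,225:405]
a=cv2.resize(a,(680,600),interpolation=cv2.INTER_CUBIC)
cv2.imwrite('pics/ta.png',np.clip(a*1.5,0,255).astype(np.uint8))
E
```

```text
(no output)
```

View pics/ta.png

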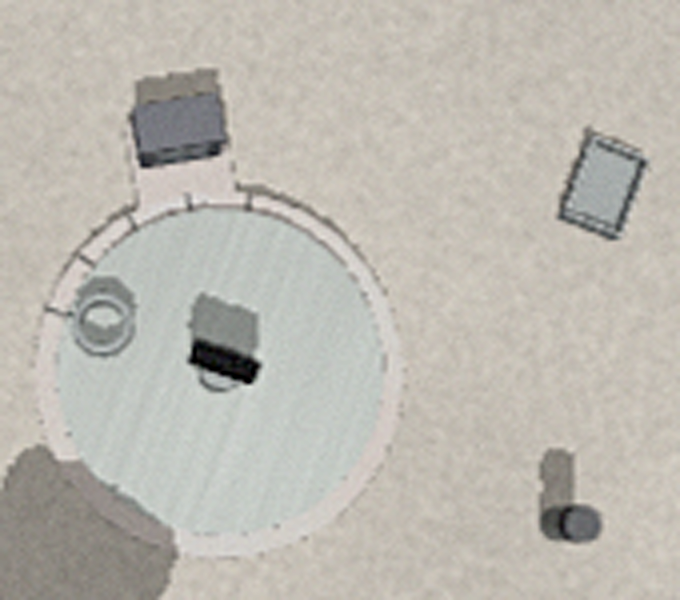

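The axis is at about (577,-18), the socket at (606,61), which is 70° from the axis, and the vial at (471,-252). A yaw of 69.8° suits both the vial placing and the knob grip. In the crop, the home line lines up with the socket. I'll turn first.

```bash
python3 -m creep '0 0 0 0 0 0.03;0 0 0 0 0 0.052;0 0 0 0 0 0.052;0 0 0 0 0 0.052;0 0 0 0 0 0.052;0 0 0 0 0 0.052;0 0 0 0 0 0.052;0 0 0 0 0 0.052;0 0 0 0 0 0.052;0 0 0 0 0 0.052;0 0 0 0 0 0.02;0 0 0 0 0 0;0 0 0 0 0 0' 0
cat >> h.py <<'E'
def need(xyz,yaw):
    from scipy.spatial.transform import Rotation as R
    s=manip.read_state();A=R.from_euler('xyz',s['eef_rot']);B=R.from_euler('xyz',[np.pi,0,yaw])
    print('t',s['clock'],'pos',np.round(s['eef_pos'],1),'yaw',np.round(np.degrees(s['eef_rot']),2),'gap',round(s['finger_gap'],1))
    print('shift units',np.round(A.inv().apply(np.array(xyz)-s['eef_pos'])/40,3),'turn units',np.round((A.inv()*B).as_rotvec()/np.pi,4))
E
python3 -c "
from h import *
need([471.3,-252,200],np.radians(69.8))"
```

```text
clock: 1.72
eef_pos: [159.8, 526.2, 205.3]
eef_rot: [-3.142, 0.0, 1.221]
wrist_force: [-0.4, -0.9, -0.0]
finger_gap: 94.3
finger_force: 0.0
t 1.725 pos [159.8 526.2 205.3] yaw [-1.800e+02  2.000e-02  6.996e+01] gap 94.3
shift units [-15.608  13.984   0.137] turn units [-0.      0.0001  0.0009]
```

```bash
python3 -m creep '-0.4 0.36 0 0 0 0;-0.822 0.737 0 0 0 0;-0.822 0.737 0 0 0 0;-0.822 0.737 0 0 0 0;-0.822 0.737 0 0 0 0;-0.822 0.737 0 0 0 0;-0.822 0.737 0 0 0 0;-0.822 0.737 0 0 0 0;-0.822 0.737 0 0 0 0;-0.822 0.737 0 0 0 0;-0.822 0.737 0 0 0 0;-0.822 0.737 0 0 0 0;-0.822 0.737 0 0 0 0;-0.822 0.737 0 0 0 0;-0.822 0.737 0 0 0 0;-0.822 0.737 0 0 0 0;-0.822 0.737 0 0 0 0;-0.822 0.737 0 0 0 0;-0.822 0.737 0 0 0 0;-0.4 0.36 0 0 0 0'
python3 -m creep '0 0 0 0 0 0;0 0 0 0 0 0;0 0 0 0 0 0'
python3 - <<'E'
from h import *
need([471.3,-252,200],np.radians(69.8))
c=grab('wrist','w1.png');P=cloud(c);q=P.reshape(-1,3)
s=q[(np.hypot(q[:,0]-471,q[:,1]+252)<35)&(q[:,2]>58)&(q[:,2]<75)]
print(len(s),np.median(s[:,2]),cv2.minEnclosingCircle(s[:,:2].astype(np.float32)),s[:,:2].mean(0))
print(np.round(c['T'],2).tolist())
E
```

```text
clock: 4.22
eef_pos: [470.6, -253.8, 205.0]
eef_rot: [-3.141, -0.0, 1.219]
wrist_force: [-0.1, -0.1, 1.3]
finger_gap: 94.2
finger_force: 0.0
clock: 4.6
eef_pos: [470.3, -251.2, 205.7]
eef_rot: [3.141, 0.0, 1.221]
wrist_force: [0.0, -0.1, -0.3]
finger_gap: 94.0
finger_force: 0.0
t 4.6 pos [ 470.3 -251.2  205.7] yaw [179.98   0.    69.93] gap 94.0
shift units [-0.009  0.031  0.143] turn units [0.0001 0.     0.0007]
492 65.49889114057271 ((471.5624694824219, -252.08724975585938), 12.465264320373535) [ 471.84776512 -251.36532927]
[[0.94, -0.33, -0.09, 496.55], [-0.34, -0.91, -0.25, -177.39], [0.0, 0.26, -0.96, 385.64], [0.0, 0.0, 0.0, 1.0]]
```

View pics/w1.png

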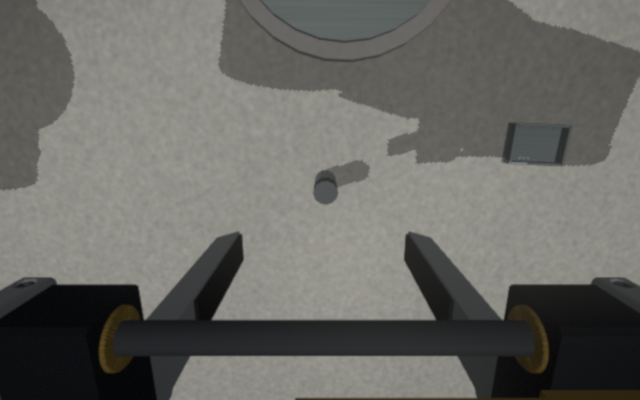

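The wrist view shows the vial cap at (325,187) between the fingers and the mould at (538,143), well clear. Triangulated, the vial is at (471.5,-252) with its top at 65.5. I'll descend and grip.

```bash
python3 -m creep '-0.008 0.035 0.4 0 0 0;0 0 0.7 0 0 0;0 0 0.7 0 0 0;0 0 0.7 0 0 0;0 0 0.7 0 0 0;0 0 0.57 0 0 0;0 0 0.3 0 0 0;0 0 0.2 0 0 0;0 0 0 0 0 0;0 0 0 0 0 0' 0 15
python3 -m creep '0 0 0 0 0 0;0 0 0 0 0 0;0 0 0 0 0 0;0 0 0 0 0 0;0 0 0 0 0 0;0 0 0 0 0 0;0 0 0 0 0 0;0 0 0 0 0 0;0 0 0 0 0 0;0 0 0 0 0 0' 1 15
```

```text
clock: 5.9
eef_pos: [471.9, -253.0, 35.3]
eef_rot: [3.141, 0.0, 1.219]
wrist_force: [0.9, 0.6, -0.1]
finger_gap: 94.0
finger_force: 0.0
clock: 7.15
eef_pos: [471.6, -252.8, 34.7]
eef_rot: [3.142, 0.0, 1.219]
wrist_force: [1.1, -0.3, -0.5]
finger_gap: 24.8
finger_force: 15.0
```

```bash
python3 -m creep '0 0 -0.2 0 0 0;0 0 -0.5 0 0 0;0 0 -0.7 0 0 0;0 0 -0.7 0 0 0;0 0 -0.7 0 0 0;0 0 -0.5 0 0 0;0 0 -0.2 0 0 0'
python3 -m creep '0.36 0.03 0 0 0 0;0.7 0.04 0 0 0 0;0.8 0.04 0 0 0 0;0.8 0.04 0 0 0 0;0.8 0.04 0 0 0 0;0.8 0.04 0 0 0 0;0.8 0.04 0 0 0 0;0.8 0.04 0 0 0 0;0.8 0.04 0 0 0 0;0.8 0.04 0 0 0 0;0.7 0.04 0 0 0 0;0.36 0.015 0 0 0 0;0 0 0 0 0 0;0 0 0 0 0 0;0 0 0 0 0 0'
python3 - <<'E'
from h import *
need([606,61,175],np.radians(69.8))
c=grab('wrist','w2.png');P=cloud(c);q=P.reshape(-1,3)
for (x,y,z0,z1,r) in [(606,61,48,60,28),(577,-18,88,100,35)]:
    s=q[(np.hypot(q[:,0]-x,q[:,1]-y)<r)&(q[:,2]>z0)&(q[:,2]<z1)]
    if len(s)>5: print(len(s),np.median(s[:,2]),cv2.minEnclosingCircle(s[:,:2].astype(np.float32)),cv2.minAreaRect(s[:,:2].astype(np.float32)))
E
```

```text
clock: 8.02
eef_pos: [471.8, -253.0, 176.1]
eef_rot: [3.14, 0.0, 1.219]
wrist_force: [-0.6, -0.6, 0.1]
finger_gap: 24.7
finger_force: 15.0
clock: 9.9
eef_pos: [605.4, 60.3, 174.7]
eef_rot: [3.142, 0.0, 1.218]
wrist_force: [0.1, 0.6, -1.4]
finger_gap: 24.8
finger_force: 15.0
t 9.9 pos [605.4  60.3 174.7] yaw [1.800e+02 1.000e-02 6.981e+01] gap 24.8
shift units [ 0.022  0.008 -0.007] turn units [0.     0.     0.0001]
807 54.347513715543926 ((606.9995727539062, 62.00626754760742), 20.80954933166504) ((607.501953125, 62.94416809082031), (39.40872573852539, 41.27696990966797), 66.83753204345703)
399 94.4003171208575 ((574.7251586914062, -25.370262145996094), 14.831708908081055) ((574.3643188476562, -25.16559600830078), (26.96709442138672, 13.565136909484863), 70.15259552001953)
```

View pics/w2.png

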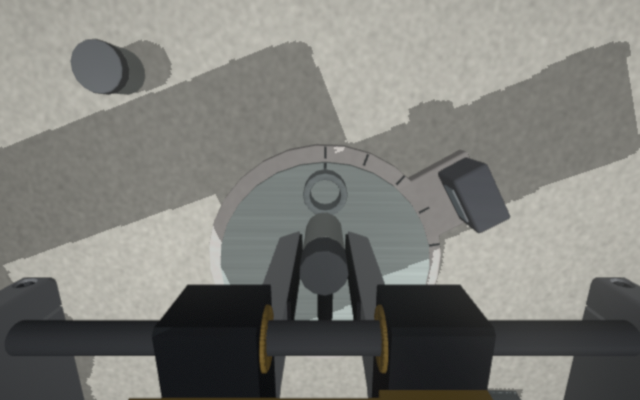

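The wrist view shows the gripped vial's cap at (323,271), the socket ring at (325,190) and the jar at (98,67). To cancel the calibration error, I'll measure the vial and socket in this same view.

```bash
python3 - <<'E'
from h import *
from scipy.optimize import least_squares
c=grab('wrist');P=cloud(c);q=P.reshape(-1,3)
def fit(s,r=None):
    f=(lambda p:np.hypot(s[:,0]-p[0],s[:,1]-p[1])-(r if r else p[2]))
    return least_squares(f,[*s[:,:2].mean(0),15],loss='soft_l1').x
def rim(s,big=True):
    return cv2.convexHull(s[:,:2].astype(np.float32))[:,0]
s=q[(np.hypot(q[:,0]-606,q[:,1]-61)<26)&(q[:,2]>51)&(q[:,2]<58)]
print('ring',len(s),fit(rim(s)), 'mean-radius fit',fit(s,17.75),np.median(s[:,2]))
fl=q[(np.hypot(q[:,0]-606.5,q[:,1]-62)<20)&(q[:,2]<36)&(q[:,2]>25)]
print('floor px',len(fl),fl.mean(0) if len(fl) else '')
s=q[(np.hypot(q[:,0]-605,q[:,1]-60)<16)&(q[:,2]>195)&(q[:,2]<215)]
print('cap',len(s),fit(rim(s)),fit(rim(s),12.5),np.percentile(s[:,2],[10,50,90]))
# body axis: visible side of vial at several heights: midpoint in tool y
s=q[(np.hypot(q[:,0]-605,q[:,1]-60)<20)&(q[:,2]>140)&(q[:,2]<165)]
print('body',len(s),fit(s,12.5) if len(s)>9 else '')
print(manip.read_state()['eef_pos'])
E
```

```text
ring 752 [607.04314702  61.99171102  20.58268366] mean-radius fit [607.17548522  62.62122634  15.        ] 54.33044522811417
floor px 551 [606.00480366  59.19805768  30.87096245]
cap 2232 [605.76170151  62.10911487  13.89923217] [604.69862045  61.85029648  15.        ] [200.88730606 205.60795846 206.60695893]
body 394 [604.94279512  60.27992187  15.        ]
[605.50763611  60.47998633 174.78933897]
```

```bash
python3 -m creep '0.03 0.018 0.3 0 0 0;0 0 0.5 0 0 0;0 0 0.5 0 0 0;0 0 0.4 0 0 0;0 0 0.2 0 0 0;0 0 0.12 0 0 0;0 0 0 0 0 0;0 0 0 0 0 0'
python3 - <<'E'
from h import *
from scipy.optimize import least_squares
print(manip.read_state()['eef_pos'])
for n in ('wrist','top','side'):
    c=grab(n,n+'3.png');q=cloud(c).reshape(-1,3)
    def fit(s,r): return least_squares(lambda p:np.hypot(s[:,0]-p[0],s[:,1]-p[1])-r,[606,61],loss='soft_l1').x
    s=q[(np.hypot(q[:,0]-606,q[:,1]-61)<27)&(q[:,2]>44)&(q[:,2]<58)]
    o=q[(np.hypot(q[:,0]-606,q[:,1]-61)<27)&(q[:,2]>34)&(q[:,2]<51)]
    b=q[(np.hypot(q[:,0]-606,q[:,1]-61)<18)&(q[:,2]>63)&(q[:,2]<88)]
    print(n,'ring',len(s),fit(cv2.convexHull(s[:,:2].astype(np.float32))[:,0],21) if len(s)>9 else '', 'wall',len(o),fit(o,21) if len(o)>9 else '','body',len(b),fit(b,12.5) if len(b)>9 else '')
a=cv2.imread('pics/wrist3.png');b=cv2.imread('pics/side3.png')
a=cv2.resize(a[140:340,240:410],None,fx=2.3,fy=3/1.3);b=cv2.resize(b[170:270,250:350],None,fx=4,fy=4,interpolation=cv2.INTER_CUBIC)
h=max(a.shape[0],b.shape[0]);o=np.zeros((h,a.shape[1]+b.shape[1],3),np.uint8);o[:a.shape[0],:a.shape[1]]=a;o[:b.shape[0],a.shape[1]:]=b
cv2.imwrite('pics/m3.png',np.clip(o*1.4,0,255).astype(np.uint8));print(o.shape)
E
```

```text
clock: 11.0
eef_pos: [606.9, 62.0, 94.4]
eef_rot: [3.141, -0.0, 1.219]
wrist_force: [0.2, 0.2, -1.2]
finger_gap: 25.1
finger_force: 15.0
[606.91210675  61.97635931  94.40776818]
wrist ring 1035 [606.85274879  61.70987813] wall 326 [606.60761682  61.5205509 ] body 439 [606.43052035  61.86310626]
top ring 0  wall 0  body 0 
side ring 157 [606.28921196  62.19043788] wall 165 [607.01160691  60.62851373] body 111 [607.14591961  60.24117747]
(462, 791, 3)
```

View pics/m3.png

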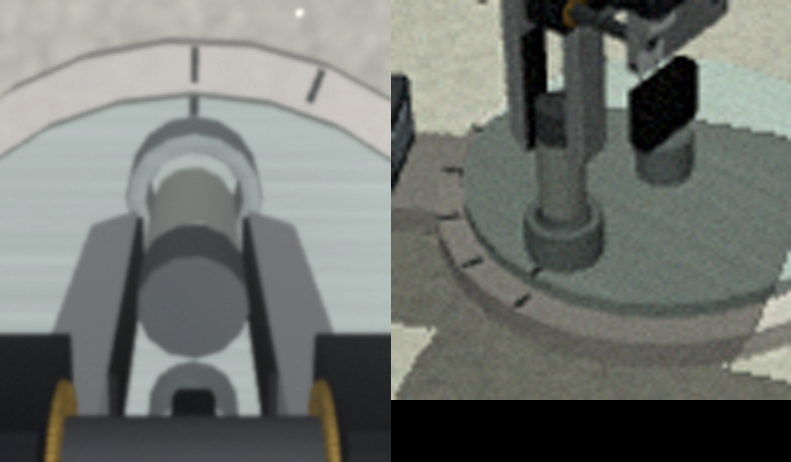

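The wrist crop shows the vial body (193) centred in the ring (195), and the side crop agrees. In both views the fits match within 0.5 mm, so I'll insert slowly.

```bash
python3 -m creep '0 0 0.1 0 0 0;0 0 0.1 0 0 0;0 0 0.1 0 0 0;0 0 0 0 0 0;0 0 0 0 0 0'
```

```text
clock: 11.78
eef_pos: [606.7, 62.0, 81.9]
eef_rot: [3.142, -0.0, 1.219]
wrist_force: [0.7, -0.2, -0.6]
finger_gap: 24.9
finger_force: 15.0
```

```bash
python3 -m creep '0 0 0.1 0 0 0;0 0 0.1 0 0 0;0 0 0.1 0 0 0;0 0 0.08 0 0 0;0 0 0.03 0 0 0;0 0 0 0 0 0;0 0 0 0 0 0'
```

```text
clock: 12.65
eef_pos: [606.7, 62.0, 65.6]
eef_rot: [3.141, -0.0, 1.219]
wrist_force: [-0.6, -0.1, -0.9]
finger_gap: 24.6
finger_force: 15.0
```

```bash
python3 -m creep '0 0 0.015 0 0 0;0 0 0 0 0 0'; python3 -m creep '0 0 0 0 0 0;0 0 0 0 0 0;0 0 0 0 0 0;0 0 0 0 0 0;0 0 0 0 0 0;0 0 0 0 0 0' 0.5
python3 -m creep '0 0 -0.1 0 0 0;0 0 -0.3 0 0 0;0 0 -0.5 0 0 0;0 0 -0.5 0 0 0;0 0 -0.5 0 0 0;0 0 -0.4 0 0 0;0 0 -0.2 0 0 0;0 0 0 0 0 0;0 0 0 0 0 0'
python3 - <<'E'
from h import *
from scipy.optimize import least_squares
for n in ('wrist','top','side'):
    c=grab(n,n+'4.png');q=cloud(c).reshape(-1,3)
    def fit(s,r): return least_squares(lambda p:np.hypot(s[:,0]-p[0],s[:,1]-p[1])-r,[606,61],loss='soft_l1').x
    s=q[(np.hypot(q[:,0]-606,q[:,1]-61)<20)&(q[:,2]>88)&(q[:,2]<105)]
    print(n,'vial top',len(s),np.percentile(s[:,2],[50,90]) if len(s) else '',cv2.minEnclosingCircle(s[:,:2].astype(np.float32)) if len(s) else '')
    k=q[(np.hypot(q[:,0]-577,q[:,1]+18)<30)&(q[:,2]>88)&(q[:,2]<102)]
    print('knob',len(k),np.median(k[:,2]) if len(k) else '',cv2.minAreaRect(k[:,:2].astype(np.float32)) if len(k) else '')
need([577,-18.5,190],np.radians(69.8))
E
```

```text
clock: 12.9
eef_pos: [606.6, 62.0, 64.8]
eef_rot: [-3.142, -0.0, 1.219]
wrist_force: [-0.1, -0.4, -0.1]
finger_gap: 25.0
finger_force: 15.0
clock: 13.65
eef_pos: [606.7, 62.0, 64.9]
eef_rot: [3.142, -0.0, 1.219]
wrist_force: [-0.4, 0.4, -0.6]
finger_gap: 47.1
finger_force: 0.0
clock: 14.78
eef_pos: [606.4, 61.9, 164.1]
eef_rot: [-3.141, 0.0, 1.219]
wrist_force: [1.0, -0.7, 0.3]
finger_gap: 46.7
finger_force: 0.0
wrist vial top 781 [95.52298473 96.41524477] ((606.7008056640625, 62.82933044433594), 12.44056224822998)
knob 625 94.27304761387236 ((579.4091796875, -12.519994735717773), (35.52439498901367, 13.026923179626465), 69.77018737792969)
top vial top 0  
knob 43 93.6475047745032 ((572.2894287109375, -31.096210479736328), (21.3040714263916, 13.28990650177002), 64.46217346191406)
side vial top 107 [94.90879566 96.7563834 ] ((606.468994140625, 62.11867904663086), 13.899493217468262)
knob 111 93.57462761661861 ((577.9703369140625, -16.81594467163086), (46.13134765625, 16.433256149291992), 69.55174255371094)
t 14.925 pos [606.5  61.9 164.3] yaw [-1.7995e+02  2.0000e-02  6.9870e+01] gap 46.8
shift units [-2.142 -0.    -0.642] turn units [-0.0003  0.0001  0.0004]
```

View pics/wrist4.png

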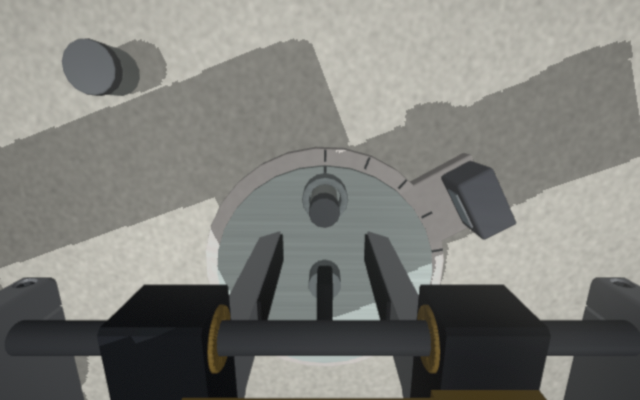

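The wrist view shows the vial standing in the ring at (323,205) and the knob at (325,285), centred between the fingers. The vial top is at 95.5, so it is seated. Next is the knob.

```bash
python3 -m creep '-0.2 0 0 0 0 0;-0.4 0 0 0 0 0;-0.5 0 0 0 0 0;-0.5 0 0 0 0 0;-0.325 0 0 0 0 0;-0.2 0 0 0 0 0;0 0 0 0 0 0;0 0 0 0 0 0'
python3 -m creep '0 0 0.2 0 0 0;0 0 0.4 0 0 0;0 0 0.5 0 0 0;0 0 0.5 0 0 0;0 0 0.4 0 0 0;0 0 0.3 0 0 0;0 0 0.2 0 0 0;0 0 0.08 0 0 0;0 0 0 0 0 0;0 0 0 0 0 0'
python3 -m creep '0 0 0 0 0 0;0 0 0 0 0 0;0 0 0 0 0 0;0 0 0 0 0 0;0 0 0 0 0 0;0 0 0 0 0 0;0 0 0 0 0 0;0 0 0 0 0 0' 1 50
python3 -c "
from h import *
need([577.3,-17.8,61],np.radians(9.8));print(manip.read_state()['moment'])"
```

```text
clock: 15.92
eef_pos: [577.5, -17.6, 164.8]
eef_rot: [3.142, -0.0, 1.22]
wrist_force: [-0.0, -0.1, 0.6]
finger_gap: 46.7
finger_force: 0.0
clock: 17.18
eef_pos: [577.7, -17.9, 62.1]
eef_rot: [3.141, -0.0, 1.219]
wrist_force: [0.0, -0.4, 0.1]
finger_gap: 46.7
finger_force: 0.0
clock: 18.18
eef_pos: [577.9, -18.0, 61.7]
eef_rot: [3.14, -0.0, 1.219]
wrist_force: [4.8, -1.0, -2.1]
finger_gap: 13.9
finger_force: 50.0
t 18.175 pos [577.9 -18.   61.7] yaw [ 1.7993e+02 -1.0000e-02  6.9860e+01] gap 13.9
shift units [ 0.    -0.016  0.017] turn units [ 3.000e-04 -3.000e-04  3.337e-01]
[-0.28383827 -0.59643438 -0.04551879]
```

```bash
python3 -m creep '0 0 0 0 0 0.01;0 0 0 0 0 0.01;0 0 0 0 0 0.01;0 0 0 0 0 0.01;0 0 0 0 0 0.01;0 0 0 0 0 0.01;0 0 0 0 0 0.01;0 0 0 0 0 0.01;0 0 0 0 0 0.01;0 0 0 0 0 0.01;0 0 0 0 0 0.01;0 0 0 0 0 0'
python3 - <<'E'
from h import *
need([577.3,-17.8,61],np.radians(9.8));print(manip.read_state()['moment'])
c=grab('wrist','w5.png');q=cloud(c).reshape(-1,3)
s=q[(np.hypot(q[:,0]-577,q[:,1]+18)>65)&(np.hypot(q[:,0]-577,q[:,1]+18)<105)&(q[:,2]>88)&(q[:,2]<102)]
if len(s): p=cv2.minEnclosingCircle(s[:,:2].astype(np.float32));print(len(s),p,np.degrees(np.arctan2(p[0][1]+18.3,p[0][0]-577.2)))
E
```

```text
clock: 19.68
eef_pos: [578.4, -18.4, 61.7]
eef_rot: [3.139, -0.001, 0.873]
wrist_force: [10.4, -4.8, -6.2]
finger_gap: 13.5
finger_force: 50.0
t 19.675 pos [578.4 -18.4  61.7] yaw [ 1.7986e+02 -6.0000e-02  5.0040e+01] gap 13.5
shift units [-0.008 -0.031  0.018] turn units [ 0.0006 -0.0006  0.2235]
[-0.58577601 -1.33513709  0.14140586]
2765 ((631.4874877929688, 48.09318923950195), 12.387911796569824) 50.72828312459058
```

Turning works: the vial is at 50.7° and the tool at 50.0°, which is the first stop. I'll ease off the sideways load and go on.

```bash
python3 -m creep '0 0.01 0 0 0 0.01;0 0.01 0 0 0 0.01;0 0 0 0 0 0.01;0 0 0 0 0 0.01;0 0 0 0 0 0.01;0 0 0 0 0 0.01;0 0 0 0 0 0.01;0 0 0 0 0 0.01;0 0 0 0 0 0.01;0 0 0 0 0 0.01;0 0 0 0 0 0.01;0 0 0 0 0 0'
python3 - <<'E'
from h import *
need([577.3,-17.8,61],np.radians(9.8));print(manip.read_state()['moment'])
c=grab('wrist','w6.png');q=cloud(c).reshape(-1,3)
s=q[(np.hypot(q[:,0]-577,q[:,1]+18)>65)&(np.hypot(q[:,0]-577,q[:,1]+18)<105)&(q[:,2]>88)&(q[:,2]<102)]
if len(s): p=cv2.minEnclosingCircle(s[:,:2].astype(np.float32));print(len(s),p,np.degrees(np.arctan2(p[0][1]+18.3,p[0][0]-577.2)))
E
```

```text
clock: 21.22
eef_pos: [578.9, -18.9, 61.7]
eef_rot: [3.14, -0.002, 0.528]
wrist_force: [9.3, -3.9, -5.3]
finger_gap: 13.8
finger_force: 50.0
t 21.225 pos [578.9 -18.9  61.7] yaw [ 1.799e+02 -9.000e-02  3.023e+01] gap 13.8
shift units [-0.021 -0.043  0.018] turn units [ 0.0005 -0.0006  0.1135]
[-0.49225209 -1.15333127  0.12860012]
2763 ((650.6895751953125, 25.777868270874023), 12.376544952392578) 30.954653970611282
```

```bash
python3 -m creep '0 0.01 0 0 0 0.01;0 0 0 0 0 0.01;0 0 0 0 0 0.01;0 0 0 0 0 0.01;0 0 0 0 0 0.01;0 0 0 0 0 0.01;0 0 0 0 0 0.01;0 0 0 0 0 0.01;0 0 0 0 0 0.01;0 0 0 0 0 0.01;0 0 0 0 0 0.008;0 0 0 0 0 0.005;0 0 0 0 0 0;0 0 0 0 0 0;0 0 0 0 0 0'
python3 - <<'E'
from h import *
need([577.3,-17.8,61],np.radians(9.8));print(manip.read_state()['moment'])
for n in ('wrist','top','side'):
    c=grab(n,n+'7.png');q=cloud(c).reshape(-1,3)
    r=np.hypot(q[:,0]-577,q[:,1]+18)
    s=q[(r>65)&(r<105)&(q[:,2]>88)&(q[:,2]<102)]
    if len(s)>9: p=cv2.minEnclosingCircle(s[:,:2].astype(np.float32));print(n,len(s),p,np.median(s[:,2]),np.degrees(np.arctan2(p[0][1]+18.3,p[0][0]-577.2)))
E
```

```text
clock: 23.15
eef_pos: [579.1, -19.5, 61.7]
eef_rot: [3.14, -0.002, 0.173]
wrist_force: [8.1, -5.3, -6.2]
finger_gap: 14.0
finger_force: 50.0
t 23.15 pos [579.1 -19.5  61.7] yaw [ 1.7992e+02 -1.1000e-01  9.9100e+00] gap 14.0
shift units [-0.036 -0.05   0.018] turn units [ 0.0005 -0.0006  0.0006]
[-0.83441476 -1.11582818  0.18676549]
wrist 2759 ((661.2883911132812, -2.410861015319824), 12.355462074279785) 95.61024157153534 10.700310875902469
side 86 ((661.2036743164062, -1.3331555128097534), 13.373346328735352) 95.21763837944172 11.418830539404723
```

View pics/wrist7.png

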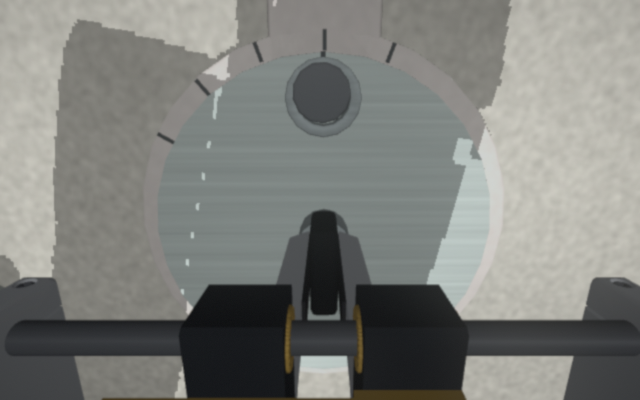

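The vial stands in the ring at (323,92), in line with the third-stop line at (323,42), the fourth of the five marks. The knob is gripped at (323,260). I'll hold briefly and hand in.

```bash
python3 -m creep '0 0 0 0 0 0;0 0 0 0 0 0;0 0 0 0 0 0;0 0 0 0 0 0' && python3 -c "
from cell import manip
print(manip.sign_off())"
```

```text
clock: 23.8
eef_pos: [579.1, -19.5, 61.7]
eef_rot: [3.14, -0.002, 0.173]
wrist_force: [9.5, -6.0, -6.1]
finger_gap: 13.7
finger_force: 50.0
the job is handed in; nothing more can be done
None
```

I stood the vial in the socket, turned the turntable to the third click stop, and handed in at 23.8 s with the knob still gripped at 50 N; the sign-off gave no verdict, and I didn't re-measure the jar, cassettes and mould at the end.

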